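# Find the heavy side of a turned wooden wheel on its balancing stand and hold it down

### The arm

A 7-joint arm with a two-finger parallel gripper is mounted at the origin on the work surface. World frame = base frame: x ahead of the robot, y to its left, z up, the work surface at z = 0. Lengths are in m, angles in rad, forces in N, time in s.
With the tool pointing down it reaches from about 0.425 to 0.925 m from the base axis. Payload 6.8 kg.
Tool frame: the origin (TCP) lies on the front face of the gripper's body, between the roots of the fingers; the fingertips stand 73 mm ahead of it and the grasp point (between the pads) lies r.pinch_z ahead of it (r.pinch_z is the distance from the TCP to the grasp point, in m); z points along the fingers, y is the direction in which the jaws open and shut (so a half turn about z gives the same grasp; the last joint's range is limited). The gripper opens to 85 mm and grips with 20 to 120 N. Pads are 22 mm wide; open, the fingers measure 114 mm over their backs; the gripper's body (76 mm by 85 mm) begins 54 mm behind the grasp point. The pads swing forward as they close: fully open they stand 13 mm farther back than shut.
Start: joints at [-1.394, 0.477, 0.022, 1.555, -0.011, 1.109, -0.083], TCP at [0.19, 0.648, 0.304] pointing down, gripper open.
Joint ranges: [-2.96, 2.96], [-0.34, 2.1], [-1.41, 1.46], [0.24, 2.44], [-1.37, 4.51], [0.17, 1.92], [-2.96, 2.96]. Speed limits (rad/s): [2.39, 2.39, 3.14, 3.14, 3.14, 3.14, 3.14].

### API

Orientations are given as a rotation vector (axis times angle).
In Python, from bench import readout, grab_frame, r, search_frame, masks_of, tip_of gives the robot as it stands.
- The arm moves only by the tool step_arm, never from a script. Its argument "commands" is a list of rows, each a list of 7 numbers: the shift along the tool's x, y, z as a fraction of full scale, then the turn, a rotation vector about the tool's x, y, z as a fraction of full scale, then the gripper's target within -1 to 1 (shut at 1, half-way at 0, fully open at -1). In form: [[tx, ty, tz, ax, ay, az, hand], ...]. A call has exactly 10 rows; each row is the pose to reach, as a shift and turn from the pose measured when the call began, along the tool's axes at that moment, turning the shorter way round; what a row does not reach only later rows make up. Full scale, the value 1, is 500 mm for a shift and 360 degrees for a turn. A row lasts 1/8 s, in which the tool goes at most 62.5 mm and 10.7 degrees, less where a joint would pass 70% of its speed; a pose out of reach is approached as far as the arm can. A call with a number of a shift or a turn outside -1 to 1 is refused whole. A call with a gripper value outside its range is refused whole. The fingers move at their own pace and stop on an object; "newtons" is the grip in N (left out, the last holds). Time passes only in rows, so rows that repeat a pose let the fingers close, or fill a call up. It gives the time, the measured TCP pose, the force and the opening at its end, in the units of the state.
- readout.get_obs(): the state, without advancing time (a new reading comes with each control period).
- grab_frame(name): name is "scene" or "top" or "wrist"; returns a dict with "img" (384x512x3 uint8, red, green, blue), "K" (3x3 intrinsics, pixels), "world_to_cam" (4x4, takes a point from world to camera coordinates). Camera axes: x right, y down, z forward; pixel columns grow to the right and rows downward; lengths in m; the calibration is good to about 2 mm. A picture is of the moment at which its call begins. There is no depth.
- r.hand_in(): hands the job in, once; it reports no verdict.
Trained networks look in a picture, given as the dict that the camera call returned (one of the last four; its "shot" number tells which), for a name from the list of things; names that differ only in an ending like _2 or _b are one class to them, and where a whole thing is asked for, a point or a joint stands for the part that bears it (a point fixed in the world has none). Each returns a list of dicts, best first, with "p" (0 to 1); they miss things now and then, are a little off and sometimes report something else, mostly with a low value. They report only what shows in the picture. A call takes as long as a camera call.
- search_frame(thing, picture): "extent" ([centre column, centre row, width, height] in pixels, round what is visible of it).
- masks_of(thing, picture): "pixels" (384x512 bool, what is visible of it) and "extent" ([centre column, centre row, width, height] in pixels, round what is visible of it).
- tip_of(thing, picture): "point" ([column, row] in pixels: a listed point, or the origin of a listed thing).
The state is a dict: "clock": time; "joints": joint angles; "qvel": joint speeds; "tau": joint torques, N m; "tcp_pos": TCP position; "orientation": TCP orientation; "contact_force": force on the tool from outside, world axes, zero at the start; "moment": the same for the moment, N m; "grip_width": finger opening in m.
Only numpy, scipy, OpenCV 4.12 (cv2) and the standard library are available. Lean on these libraries where they do the work, as an engineer would, in place of code of your own. Each camera call takes 0.05 s, during which the arm holds its last target. There are 200 camera calls.

### The job

Level the balancing stand: turn its black levelling knob until the white pointer is at the red zero mark, and only then touch the wooden wheel. Turn the wheel by hand to find its hidden heavy side (let go, it rolls towards heavy side down from either side, but drag stops it short), then bring the heavy side straight down and finish while still holding the wheel gripped and still there, so that I can mark its top. Leave the knob at zero and the other wares where they are.

Things in the scene. Friction and masses are not known exactly. Their poses are not given: they have to be found in the camera images.
- stand: green balancing stand, fixed to the counter; its place and yaw differ each time. Origin on the counter straight under the wheel's centre; x along the wheel's axle, z up. Base plate 130 x 330 mm, 12 mm thick, reaching from y = -240 to y = +90 mm
- post_top (a point): top centre of the one post that carries the axle, 141 mm above the counter, at stand x = -58 mm; post 28 mm along x, 44 mm along y. A brass spacer 32 mm across on the axle fills the gap to the wheel. Nothing stands on the wheel's +x side
- wheel_hub (a point): centre of the wheel, on the axle, 125 mm above the counter; axes as the stand's. Brown wooden disc with a darker ring, upright, 160 mm across, 24 mm thick (x = -12 to +12 mm); hub boss 36 mm across, 4 mm proud of each face. A core of 0.28 to 0.38 kg is hidden in the wood 45 mm from the axle, at an unknown angle to the red block, different each time
- wheel_rim (a point): highest place of the wheel's rim, 205 mm above the counter; does not turn with the wheel. Pinch the rim from above by its two flat faces, fingers closing along the stand's x axis, and lead it along the arc; at up to 45 degrees either side of the top the fingers clear hub and post. Open fingers can straddle the rim and swing along it
- wheel (a joint): angle of the wheel, rad, no stops. 0: the red block (10 mm wide, across the rim) is at the top; positive turns about the stand's +x (the top goes towards stand -y). Dark plugs at the other quarters. Dry drag 0.066 N m, about half the heavy core's greatest pull (0.12 to 0.17 N m): let go, it creeps for 2 to 3 s, without swinging, towards heavy side down and stops 23 to 32 degrees short
- knob_grip (a point): levelling knob's grip, on the knob's upright axis at half the height of its bar, 44 mm above the counter; at stand y = -190 mm. Black bar 44 mm long, 14 mm wide, from 24 to 54 mm above the counter, on a round skirt of 44 mm. The point turns with the knob: x along the bar, the white pointer at the bar's -x end
- level_knob (a joint): angle of the levelling knob, rad, positive anticlockwise from above, stops at -1.7 and +1.7. 0: the pointer is at the red zero mark on the stand's -x side (bar along the stand's x axis). It stays where it is left (drag 0.05 N m) and does not visibly move the stand
- bowl: small white bowl, 100 mm across, 45 mm high; origin at the centre of its underside
- tin: yellow tin can, 60 mm across, 60 mm high; origin at the centre of its underside
- coaster: dark wooden disc lying flat, 90 mm across, 12 mm thick; origin at the centre of its underside
- cup: blue cup, 72 mm across, 75 mm high; origin at the centre of its underside
- mallet: wooden mallet lying flat, 260 mm long; origin under its middle
- blank: turned wooden blank disc lying flat, 140 mm across, 22 mm thick; origin at the centre of its underside
- spoon: wooden spoon lying flat, 200 mm long; origin under its middle

How it is judged:
On the way:
1. the levelling knob's pointer stands at zero, within 7 degrees (value of joint level_knob between -0.12 and 0.12 rad), for 0.3 s.
At the end, for the whole second after the job is handed in: the levelling knob reads zero within 7 degrees; the wheel's heavy core is straight below the axle within 12 degrees; the fingers still grip the wheel (4 N or more) and it is still (all of step 1 and y of heavy_c0 in the frame of stand between -0.0093555 and 0.0093555 m and z of heavy_c0 in the frame of stand below 0.11 m and contact force between the fingers and wheel_c0 above 4 N and velocity of joint wheel between -0.1 and 0.1 rad/s); the arm keeps its last pose, push and grip.
It fails at once if the wheel is touched while the levelling knob is off zero (not (value of joint level_knob between -0.15 and 0.15 rad) and contact force between the fingers and wheel_c0 above 0.5 N).
It fails at once if one of the other wares is pushed more than 40 mm from its place (distance of any of bowl, tin, coaster, cup, mallet, blank, spoon from where it was at the start of the episode above 0.04 m).
It also fails if it takes over 69 s, if anything falls off the work surface, if the arm or the gripper's body presses on something with over 40 N, if the wrist force passes 120 N, or if a joint passes its speed limit or range.

## Working session

There is one attempt and no reset: what is moved stays moved. The work goes in short steps, Python scripts to look and compute and a tool call to move; the robot and the scene stay as the last step left them, time stands still between calls to the robot, and variables do not carry over. Pictures are saved under pics/ and viewed, about 8 in all and at most 12, crops included, and the job is handed in when it is done.

Besides the shell and the picture viewer there is one more tool, called after ">>>" by a JSON object that holds its "fn" and its "kwargs". step_arm: Moves the arm, as the interface text tells. Its arguments: {"type":"object","properties":{"commands":{"type":"array"},"newtons":{"type":"number"}},"required":["commands"]}

```bash
mkdir -p pics; cat > h.py <<'E'
import numpy as np, cv2
from scipy.spatial.transform import Rotation as R
from bench import readout, grab_frame, r, search_frame, masks_of, tip_of
def onplane(f,uv,z):
    T=np.array(f["world_to_cam"]);K=np.array(f["K"])
    d=T[:3,:3].T@np.linalg.inv(K)@np.array([uv[0],uv[1],1.]); c=-T[:3,:3].T@T[:3,3]
    return c+d*(z-c[2])/d[2]
def proj(f,p):
    T=np.array(f["world_to_cam"]);q=np.array(f["K"])@(T[:3,:3]@np.asarray(p)+T[:3,3]);return q[:2]/q[2]
def save(n,img,s=1):
    cv2.imwrite("pics/"+n,cv2.resize(cv2.cvtColor(img,cv2.COLOR_RGB2BGR),None,fx=s,fy=s,interpolation=cv2.INTER_CUBIC))
E
python3 - <<'E'
from h import *
o=readout.get_obs();print({k:np.round(v,3) for k,v in o.items()},r.pinch_z)
a=grab_frame("scene");b=grab_frame("top")
save("a.png",np.hstack([a["img"],b["img"]]),0.78)
for n,f in(("scene",a),("top",b)):
  for t,z in(("post_top",.141),("wheel_hub",.125),("wheel_rim",.205),("knob_grip",.044),("stand",0)):
    for q in tip_of(t,f)[:2]: print(n,t,round(q["p"],2),np.round(q["point"]),np.round(onplane(f,q["point"],z),3))
for t in "bowl tin coaster cup mallet blank spoon".split():
    for q in tip_of(t,b)[:1]: print(t,round(q["p"],2),np.round(onplane(b,q["point"],0),3))
E
```

```text
{'clock': np.float64(0.0), 'joints': array([-1.394,  0.478,  0.022,  1.556, -0.012,  1.109, -0.083]), 'qvel': array([ 0.   , -0.   ,  0.   , -0.001,  0.   , -0.001, -0.   ]), 'tau': array([-0.0000e+00, -5.9647e+01,  1.6080e+00, -2.8120e+01,  1.3000e-02,
        9.0000e-03, -0.0000e+00]), 'tcp_pos': array([0.19 , 0.647, 0.303]), 'orientation': array([-4.46e-01, -3.11e+00,  3.00e-03]), 'contact_force': array([-0.07 , -0.295, -0.199]), 'moment': array([ 0.032, -0.001, -0.   ]), 'grip_width': np.float64(0.085)} 0.0539
scene post_top 0.58 [294. 221.] [0.486 0.143 0.141]
scene wheel_hub 0.8 [287. 233.] [0.531 0.161 0.125]
scene wheel_rim 0.25 [195. 162.] [ 0.656 -0.243  0.205]
scene knob_grip 0.69 [247. 213.] [ 0.563 -0.039  0.044]
scene stand 0.77 [280. 255.] [0.55  0.162 0.   ]
top post_top 0.89 [197. 218.] [0.476 0.137 0.141]
top wheel_hub 0.72 [191. 198.] [0.533 0.157 0.125]
top wheel_rim 0.86 [186. 194.] [0.541 0.155 0.205]
top knob_grip 0.61 [256. 184.] [ 0.579 -0.037  0.044]
top stand 0.92 [200. 202.] [0.53  0.149 0.   ]
bowl 0.66 [0.69 0.08 0.  ]
tin 0.72 [0.641 0.234 0.   ]
coaster 0.74 [0.427 0.079 0.   ]
cup 0.56 [0.575 0.379 0.   ]
mallet 0.85 [0.361 0.421 0.   ]
blank 0.8 [ 0.575 -0.457  0.   ]
spoon 0.8 [ 0.37 -0.43  0.  ]
```

View pics/a.png

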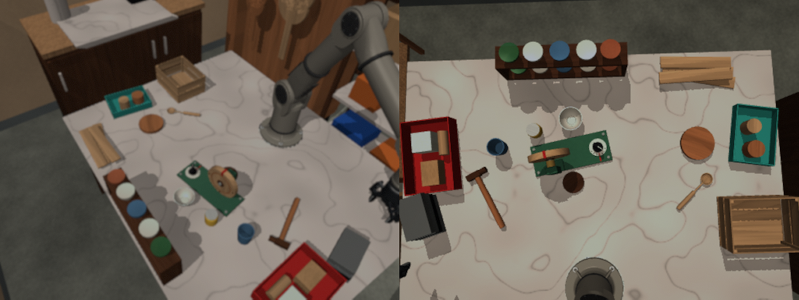

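The stand is at the centre of the top view: the wheel is near (191,198) and the knob near (256,184). Next I'll zoom in for the yaw and the knob angle.

```bash
python3 - <<'E'
from h import *
b=grab_frame("top")
g=b["img"].astype(int)
m=((g[...,1]>g[...,0]*1.3)&(g[...,1]>g[...,2]*1.1))
m[:150]=0;m[240:]=0;m[:,:150]=0;m[:,300:]=0
ys,xs=np.nonzero(m)
P=np.array([onplane(b,(x,y),.012)[:2] for x,y in zip(xs,ys)])
rc=cv2.minAreaRect(P.astype(np.float32));print(rc)
c=cv2.boxPoints(rc);print(c)
save("b.png",b["img"][165:235,160:275],6.5)
for t in("knob_grip","level_knob"):
  for q in masks_of(t,b)[:1]: print(t,q["p"],q["extent"])
E
```

```text
((0.5431429743766785, 0.08110601454973221), (0.13201862573623657, 0.3253176808357239), 11.156570434570312)
[[ 0.44690812  0.22791876]
 [ 0.5098541  -0.09125111]
 [ 0.63937783 -0.06570673]
 [ 0.5764319   0.25346315]]
knob_grip 0.53 [252.4, 187.9, 11.9, 14.6]
level_knob 0.65 [253.1, 188.4, 11.4, 12.2]
```

View pics/b.png

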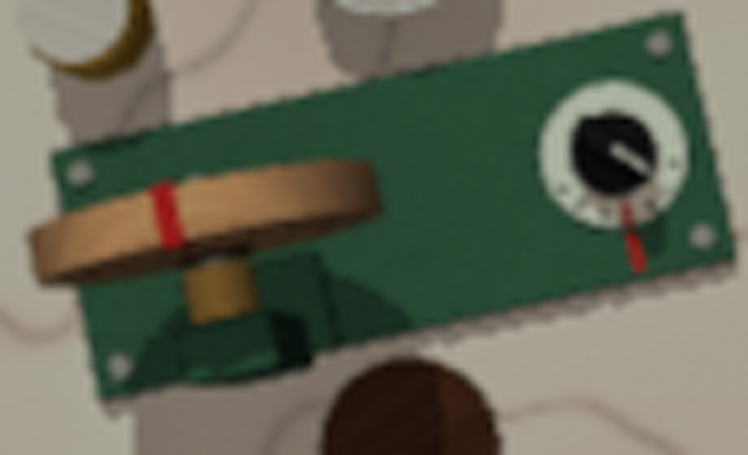

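```bash
cat >> h.py <<'E'
YAW=0.195; O=np.array([.5305,.1555,0]); RS=R.from_euler('z',YAW)
def S(p): return O+RS.apply(p)   # stand -> world
def row(pos,Rt=None,yang=None):
    """fractions to reach tcp pos with rotation Rt, or tool down with y_tool at world angle yang"""
    o=readout.get_obs();R0=R.from_rotvec(o["orientation"])
    if Rt is None:
        y=np.array([np.cos(yang),np.sin(yang),0]);z=np.array([0,0,-1.]);Rt=R.from_matrix(np.c_[np.cross(y,z),y,z])
    t=R0.inv().apply(np.asarray(pos)-o["tcp_pos"])/.5; a=(R0.inv()*Rt).as_rotvec()/(2*np.pi)
    return np.round(np.r_[t,a],3).tolist()
E
python3 - <<'E'
from h import *
b=grab_frame("top")
print(S([0,-.19,.05]),onplane(b,(254.2,188.4),.05),onplane(b,(255.1,188),.054))
print(proj(b,S([0,-.19,.054])), proj(b,S([0,0,.205])))
p=S([0,-.19,.26]); print(row(p,yang=np.radians(-30)))
E
```

```text
[ 0.56731564 -0.03089906  0.05      ] [ 0.56397635 -0.03179375  0.05      ] [ 0.56481513 -0.0346993   0.054     ]
[253.87900976 187.25096058] [186.43411835 197.63909976]
[-1.106, -1.091, 0.088, 0.0, -0.0, 0.288]
```

>>> {"fn": "step_arm", "kwargs": {"commands": [[-0.1,-0.1,0,0,0,0.03,-1],[-0.2,-0.2,0,0,0,0.06,-1],[-0.3,-0.3,0,0,0,0.09,-1],[-0.4,-0.4,0,0,0,0.12,-1],[-0.5,-0.5,0,0,0,0.15,-1],[-0.6,-0.6,0,0,0,0.17,-1],[-0.7,-0.7,0,0,0,0.2,-1],[-0.8,-0.8,0,0,0,0.23,-1],[-0.9,-0.9,0,0,0,0.26,-1],[-1,-1,0,0,0,0.288,-1]], "newtons": 40}}

```text
clock: 2.4
tcp_pos: [0.4904, 0.0978, 0.3044]
orientation: [-2.725, -1.563, -0.002]
contact_force: [1.1, 0.6, 0.4]
grip_width: 0.0854
```

```bash
python3 - <<'E'
from h import *
o=readout.get_obs();print(o["clock"],o["tcp_pos"],o["joints"])
print(row(S([0,-.19,.22]),yang=np.radians(-30)))
E
```

```text
2.4 [0.49038321 0.09781771 0.30441407] [-0.85010814  0.20331994  0.61271679  1.9973355  -0.14117622  0.98041577
 -0.69741699]
[-0.145, 0.263, 0.169, 0.0, -0.0, -0.001]
```

>>> {"fn": "step_arm", "kwargs": {"commands": [[-0.06,0.1,0.02,0,0,0,-1],[-0.11,0.2,0.06,0,0,0,-1],[-0.145,0.263,0.1,0,0,0,-1],[-0.145,0.263,0.15,0,0,0,-1],[-0.145,0.263,0.169,0,0,0,-1],[-0.145,0.263,0.169,0,0,0,-1],[-0.145,0.263,0.169,0,0,0,-1],[-0.145,0.263,0.169,0,0,0,-1],[-0.145,0.263,0.169,0,0,0,-1],[-0.145,0.263,0.169,0,0,0,-1]]}}

```text
clock: 3.65
tcp_pos: [0.5675, -0.0309, 0.2201]
orientation: [-2.725, -1.563, -0.003]
contact_force: [0.3, -0.4, -0.6]
grip_width: 0.0852
```

```bash
python3 - <<'E'
from h import *
o=readout.get_obs();print(o["clock"],o["tcp_pos"],o["joints"])
w=grab_frame("wrist");im=w["img"].copy()
pr=lambda p:proj(w,S(p))
print("pred knob",pr([0,-.19,.044]),pr([0,-.19,.054]), pr([-.03,-.19,.012]))
for q in tip_of("knob_grip",w)[:2]: print(q["p"],q["point"],onplane(w,q["point"],.044))
cv2.circle(im,tuple(int(v) for v in pr([0,-.19,.054])),3,(255,0,255),-1)
cv2.circle(im,tuple(int(v) for v in pr([-.04,-.19,.012])),3,(0,0,255),-1)
save("c.png",im,1.3)
E
```

```text
3.65 [ 0.56747712 -0.03094757  0.22011693] [-0.51830706  0.45348781  0.6035102   1.9255807  -0.33555868  0.86132258
 -0.26946234]
pred knob [253.09085315 188.22556075] [253.07996607 191.49396114] [232.72393002 196.61398722]
0.55 [256.7, 188.6] [ 0.5701286  -0.03298495  0.044     ]
```

View pics/c.png

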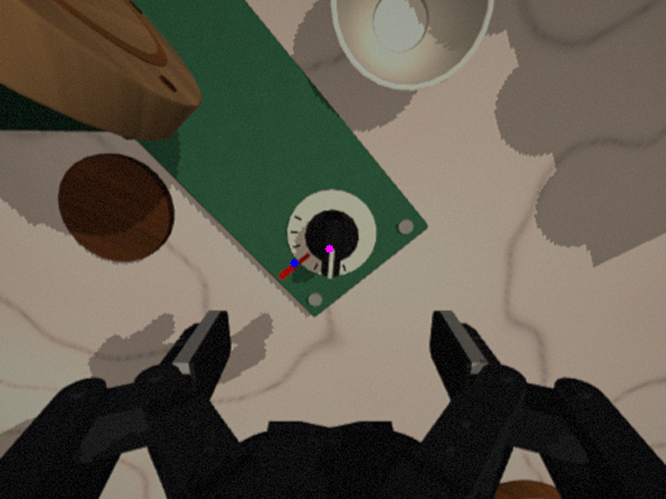

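Seen in the wrist view, the pointer at (331,265) lies along the tool's x axis, and the red mark at (292,266) is about 49° clockwise from it. The predicted knob position matches. Now I'll descend and grip.

>>> {"fn": "step_arm", "kwargs": {"commands": [[0,0,0.06,0,0,0,-1],[0,0,0.12,0,0,0,-1],[0,0,0.18,0,0,0,-1],[0,0,0.22,0,0,0,-1],[0,0,0.234,0,0,0,-1],[0,0,0.234,0,0,0,1],[0,0,0.234,0,0,0,1],[0,0,0.234,0,0,0,1],[0,0,0.234,0,0,0,1],[0,0,0.234,0,0,0,1]], "newtons": 40}}

```text
clock: 5.0
tcp_pos: [0.5688, -0.0312, 0.1038]
orientation: [2.724, 1.563, 0.006]
contact_force: [2.7, -1.1, 4.5]
grip_width: 0.0128
```

```bash
python3 - <<'E'
from h import *
o=readout.get_obs();print(o["clock"],o["tcp_pos"],o["contact_force"],o["grip_width"])
print(row(S([0,-.19,.103]),yang=np.radians(-90)+YAW))
E
```

```text
5.0 [ 0.56875273 -0.03118188  0.10380533] [ 2.71688026 -1.12501013  4.47181671] 0.012767816738173206
[-0.001, -0.003, 0.002, 0.0, -0.001, 0.135]
```

>>> {"fn": "step_arm", "kwargs": {"commands": [[0,0,0,0,0,0.02,1],[0,0,0,0,0,0.04,1],[0,0,0,0,0,0.06,1],[0,0,0,0,0,0.08,1],[0,0,0,0,0,0.1,1],[0,0,0,0,0,0.12,1],[0,0,0,0,0,0.135,1],[0,0,0,0,0,0.135,1],[0,0,0,0,0,0.135,1],[0,0,0,0,0,0.135,1]]}}

```text
clock: 6.25
tcp_pos: [0.5689, -0.0313, 0.1039]
orientation: [-3.126, -0.305, -0.007]
contact_force: [2.0, -1.3, 0.0]
grip_width: 0.0131
```

>>> {"fn": "step_arm", "kwargs": {"commands": [[0,0,0,0,0,0,-0.5],[0,0,0,0,0,0,-0.5],[0,0,0,0,0,0,-1],[0,0,0,0,0,0,-1],[0,0,-0.06,0,0,0,-1],[0,0,-0.12,0,0,0,-1],[0,0,-0.18,0,0,0,-1],[0,0,-0.24,0,0,0,-1],[0,0,-0.24,0,0,0,-1],[0,0,-0.24,0,0,0,-1]]}}

```text
clock: 7.5
tcp_pos: [0.5679, -0.031, 0.2232]
orientation: [-3.126, -0.305, -0.006]
contact_force: [-1.1, -0.2, 0.2]
grip_width: 0.0854
```

```bash
python3 - <<'E'
from h import *
o=readout.get_obs();print(o["clock"],o["tcp_pos"],o["joints"],o["grip_width"])
w=grab_frame("wrist");b=grab_frame("top");im=w["img"].copy()
for p in([0,-.19,.054],[-.04,-.19,.012]): cv2.circle(im,tuple(int(v) for v in proj(w,S(p))),1,(255,0,255),-1)
u,v=(int(x) for x in proj(w,S([-.02,-.19,.03])))
save("d.png",im[v-60:v+60,u-70:u+70],5)
E
```

```text
7.5 [ 0.56791506 -0.03103271  0.22321368] [-0.70266171  0.53383038  0.87684197  1.93364543 -0.51932753  0.91221362
 -0.94113228] 0.08543559185668059
```

View pics/d.png

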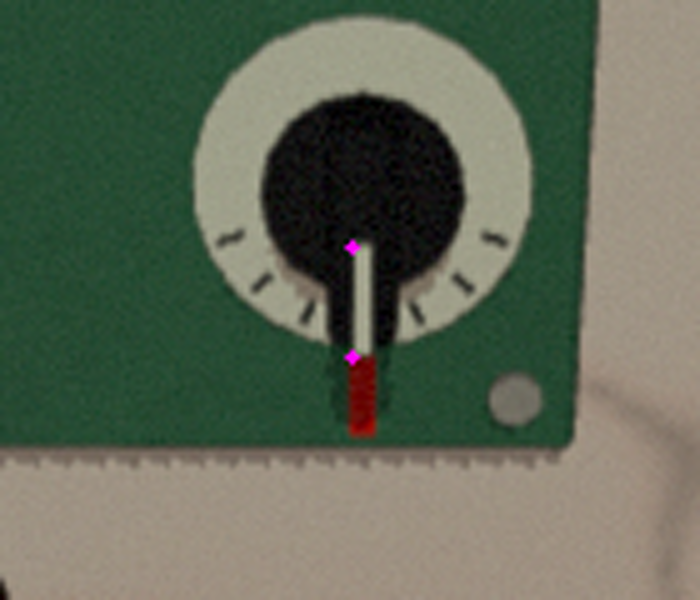

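The pointer sits exactly on the red zero mark. Its lower end, about (362,350) in the crop, runs straight into the mark. Next is the wheel.

```bash
cat >> h.py <<'E'
def arc(phi,rho,x=0):
    """row to the pose at arc angle phi (deg, + towards stand -y), TCP at radius rho"""
    a=np.radians(phi); y=RS.apply([1,0,0]); X=R.from_rotvec(y*a)
    D=R.from_matrix(np.c_[RS.apply([0,1,0]),y,[0,0,-1.]])
    return row(S([x,-rho*np.sin(a),.125+rho*np.cos(a)]),Rt=X*D)
def where():
    o=readout.get_obs(); R0=R.from_rotvec(o["orientation"]); z=RS.inv().apply(R0.as_matrix()[:,2])
    p=RS.inv().apply(o["tcp_pos"]-O)-[0,0,.125]
    return dict(t=o["clock"],phi_pos=np.degrees(np.arctan2(-p[1],p[2])),phi_ori=np.degrees(np.arctan2(z[1],-z[2])),rho=np.hypot(p[1],p[2]),x=p[0],w=o["grip_width"],F=np.round(o["contact_force"],1),j=np.round(o["joints"],2))
def theta(f):
    """wheel angle (deg) from red block's centroid on the rim"""
    g=f["img"].astype(int); m=(g[...,0]>90)&(g[...,0]>2.2*g[...,1])&(g[...,0]>2.2*g[...,2])
    ring=[proj(f,S([x,-.08*np.sin(a),.125+.08*np.cos(a)])) for a in np.radians(np.arange(-180,180,5)) for x in(-.012,.012)]
    h=cv2.convexHull(np.array(ring,np.float32)); k=np.zeros(m.shape,np.uint8); cv2.fillConvexPoly(k,h.astype(np.int32),1)
    m&=cv2.dilate(k,np.ones((5,5)))>0
    if m.sum()<4: return None
    v,u=np.nonzero(m); c=np.array([u.mean(),v.mean()])
    T=np.array(f["world_to_cam"]);C=-T[:3,:3].T@T[:3,3]
    best=[]
    for d in np.arange(-180,180,.5):
        a=np.radians(d); n=RS.apply([0,-np.sin(a),np.cos(a)]); p=S([0,-.08*np.sin(a),.125+.08*np.cos(a)])
        if n@(C-p)<0: continue
        best.append((np.hypot(*(proj(f,p)-c)),d))
    e,d=min(best); return dict(theta=float(d),err_px=round(float(e),1),n=int(m.sum()),c=np.round(c,1).tolist())
E
python3 - <<'E'
from h import *
for n in("top","scene"): print(n,theta(grab_frame(n)))
print(arc(0,.22))
E
```

```text
top {'theta': -2.0, 'err_px': 0.3, 'n': 31, 'c': [185.3, 197.6]}
scene {'theta': -2.0, 'err_px': 2.1, 'n': 20, 'c': [286.6, 219.9]}
[-0.0, -0.381, -0.244, 0.0, -0.0, -0.25]
```

>>> {"fn": "step_arm", "kwargs": {"commands": [[0,0,-0.12,0,0,-0.03,-1],[0,0,-0.22,0,0,-0.06,-1],[0,-0.05,-0.244,0,0,-0.09,-1],[0,-0.15,-0.244,0,0,-0.12,-1],[0,-0.25,-0.244,0,0,-0.15,-1],[0,-0.35,-0.244,0,0,-0.18,-1],[0,-0.381,-0.244,0,0,-0.21,-1],[0,-0.381,-0.244,0,0,-0.24,-1],[0,-0.381,-0.244,0,0,-0.25,-1],[0,-0.381,-0.244,0,0,-0.25,-1]]}}

```text
clock: 8.95
tcp_pos: [0.5306, 0.1553, 0.3444]
orientation: [1.996, 2.424, 0.002]
contact_force: [0.3, -0.2, 0.1]
grip_width: 0.0855
```

```bash
python3 - <<'E'
from h import *
print(where()); print([ (p,rh,arc(p,rh)) for p,rh in((-15,.20),(-30,.2),(-40,.2))])
w=grab_frame("wrist");im=w["img"].copy()
print(theta(w))
for x in(-.012,.012):
  for d in range(-60,61,10):
    a=np.radians(d);cv2.circle(im,tuple(int(v) for v in proj(w,S([x,-.08*np.sin(a),.125+.08*np.cos(a)]))),1,(255,0,255),-1)
save("e.png",im,1.3)
E
```

```text
{'t': 8.95, 'phi_pos': np.float64(0.044644606023220075), 'phi_ori': np.float64(-0.018077917071749435), 'rho': np.float64(0.21938005779650346), 'x': np.float64(2.872296832419551e-05), 'w': 0.08548331826135043, 'F': array([ 0.3, -0.2,  0.1]), 'j': array([-0.89,  0.26,  0.6 ,  1.84, -0.16,  1.09, -0.04])}
[(-15, 0.2, [0.104, -0.0, 0.052, 0.0, -0.042, -0.0]), (-30, 0.2, [0.2, -0.001, 0.092, 0.0, -0.083, -0.0]), (-40, 0.2, [0.257, -0.001, 0.132, 0.0, -0.111, -0.0])]
{'theta': -1.5, 'err_px': 1.3, 'n': 371, 'c': [255.0, 198.5]}
```

View pics/e.png

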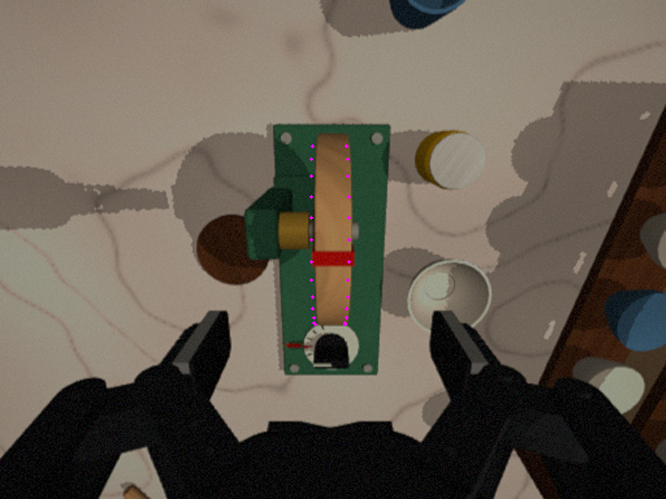

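The overlay matches the wheel to about 1 mm, and the red block at (333,258) gives θ ≈ -2°. I'll swing to -40° and straddle the rim there.

>>> {"fn": "step_arm", "kwargs": {"commands": [[0.05,0.003,0.02,0,-0.02,0,-1],[0.104,0.003,0.052,0,-0.042,0,-1],[0.15,0.003,0.07,0,-0.065,0,-1],[0.2,0.003,0.092,0,-0.083,0,-1],[0.257,0.003,0.132,0,-0.111,0,-1],[0.257,0.003,0.132,0,-0.111,0,-1],[0.22,0.003,0.175,0,-0.111,0,-1],[0.19,0.003,0.212,0,-0.111,0,-1],[0.159,0.003,0.248,0,-0.111,0,-1],[0.159,0.003,0.248,0,-0.111,0,-1]]}}

```text
clock: 10.25
tcp_pos: [0.5169, 0.2312, 0.2202]
orientation: [1.62, 1.956, -0.589]
contact_force: [0.6, 1.1, -0.3]
grip_width: 0.0852
```

```bash
sed -i 's/O=np.array(\[.5305,.1555,0\])/O=np.array([.532,.1558,0])/' h.py; python3 - <<'E'
from h import *
print(where(),arc(-40,.124))
for n in("top","scene"): print(n,theta(grab_frame(n)))
E
```

```text
{'t': 10.25, 'phi_pos': np.float64(-38.94291020329787), 'phi_ori': np.float64(-40.045268961094955), 'rho': np.float64(0.12238696573860065), 'x': np.float64(-0.0001736303502885029), 'w': 0.08519865127614078, 'F': array([ 0.6,  1.1, -0.3]), 'j': array([-1.24,  0.65,  0.65,  1.83,  0.28,  1.11, -0.61])} [0.005, 0.0, -0.003, -0.001, 0.0, -0.001]
top {'theta': -2.5, 'err_px': 0.3, 'n': 31, 'c': [185.3, 197.6]}
scene {'theta': -2.5, 'err_px': 1.7, 'n': 20, 'c': [286.6, 219.9]}
```

>>> {"fn": "step_arm", "kwargs": {"commands": [[0,0,0,0,0,0,1],[0,0,0,0,0,0,1],[0,0,0,0,0,0,1],[0,0,0,0,0,0,1],[0,0,0,0,0,0,1],[-0.034,0,0.002,0,0.022,0,1],[-0.068,0,0.01,0,0.044,0,1],[-0.1,0,0.021,0,0.067,0,1],[-0.131,0,0.038,0,0.089,0,1],[-0.159,0,0.058,0,0.111,0,1]], "newtons": 40}}

```text
clock: 11.6
tcp_pos: [0.5322, 0.1569, 0.2507]
orientation: [-1.996, -2.422, -0.013]
contact_force: [-0.1, 5.4, -16.9]
grip_width: 0.0235
```

```bash
python3 - <<'E'
from h import *
print(where(),arc(40,.124))
for n in("top","scene"): print(n,theta(grab_frame(n)))
E
```

```text
{'t': 11.6, 'phi_pos': np.float64(-0.48306445966999334), 'phi_ori': np.float64(0.44052916552889726), 'rho': np.float64(0.1256774505598415), 'x': np.float64(0.0004465998315425813), 'w': 0.023465316621312397, 'F': array([ -0.1,   5.4, -16.9]), 'j': array([-0.75,  0.36,  0.44,  1.93, -0.2 ,  0.89, -0.01])} [-0.162, -0.001, 0.06, 0.001, 0.11, -0.0]
top {'theta': 36.0, 'err_px': 0.5, 'n': 27, 'c': [203.7, 194.2]}
scene None
```

>>> {"fn": "step_arm", "kwargs": {"commands": [[-0.034,0,0.002,0,0.022,0,1],[-0.068,0,0.01,0,0.044,0,1],[-0.1,0,0.021,0,0.067,0,1],[-0.131,0,0.038,0,0.089,0,1],[-0.16,0,0.059,0,0.11,0,1],[-0.16,0,0.059,0,0.11,0,1],[-0.16,0,0.059,0,0.11,0,1],[-0.16,0,0.059,0,0.11,0,-1],[-0.16,0,0.059,0,0.11,0,-1],[-0.16,0,0.059,0,0.11,0,-1]]}}

```text
clock: 12.95
tcp_pos: [0.5478, 0.0728, 0.2213]
orientation: [-1.627, -1.96, -0.593]
contact_force: [0.1, -1.4, -0.6]
grip_width: 0.076
```

```bash
python3 - <<'E'
from h import *
print(where())
for n in("top","scene","wrist"): print(n,theta(grab_frame(n)))
E
```

```text
{'t': 12.95, 'phi_pos': np.float64(41.24854942733452), 'phi_ori': np.float64(39.73861997856329), 'rho': np.float64(0.12813204171675047), 'x': np.float64(-0.0005365432086202815), 'w': 0.07601437764084389, 'F': array([ 0.1, -1.4, -0.6]), 'j': array([-0.13,  0.51,  0.23,  1.91, -0.88,  1.15,  0.81])}
top None
scene None
wrist None
```

>>> {"fn": "step_arm", "kwargs": {"commands": [[0,0,0,0,0,0,-1],[0,0,0,0,0,0,-1],[0,0,0,0,0,0,-1],[0,0,0,0,0,0,-1],[0,0,0,0,0,0,-1],[0,0,0,0,0,0,-1],[0,0,0,0,0,0,-1],[0,0,0,0,0,0,-1],[0,0,0,0,0,0,-1],[0,0,0,0,0,0,-1]]}}

```text
clock: 14.35
tcp_pos: [0.548, 0.0726, 0.2213]
orientation: [-1.627, -1.96, -0.593]
contact_force: [0.3, -0.2, -0.1]
grip_width: 0.0858
```

```bash
python3 - <<'E'
from h import *
print(where())
for n in("top","scene","wrist"): print(n,theta(grab_frame(n)))
E
```

```text
{'t': 14.35, 'phi_pos': np.float64(41.360938172979004), 'phi_ori': np.float64(39.74522029556985), 'rho': np.float64(0.12828919265766975), 'x': np.float64(-0.00042637538854157337), 'w': 0.08576120119646091, 'F': array([ 0.3, -0.2, -0.1]), 'j': array([-0.13,  0.51,  0.23,  1.91, -0.88,  1.15,  0.81])}
top None
scene None
wrist None
```

>>> {"fn": "step_arm", "kwargs": {"commands": [[0,0,0,0,0,0,-1],[0,0,0,0,0,0,-1],[0,0,0,0,0,0,-1],[0,0,0,0,0,0,-1],[0,0,0,0,0,0,-1],[0,0,0,0,0,0,-1],[0,0,0,0,0,0,-1],[0,0,0,0,0,0,-1],[0,0,0,0,0,0,-1],[0,0,0,0,0,0,-1]]}}

```text
clock: 15.75
tcp_pos: [0.548, 0.0726, 0.2213]
orientation: [-1.627, -1.96, -0.593]
contact_force: [-0.5, -1.2, -0.3]
grip_width: 0.0851
```

```bash
python3 - <<'E'
from h import *
print(where())
f=[grab_frame(n) for n in("top","scene","wrist")]
for a in f: print(theta(a))
save("f.png",np.hstack([f[0]["img"][150:250,130:280],f[1]["img"][170:270,210:360]]),2.6)
E
```

```text
{'t': 15.75, 'phi_pos': np.float64(41.34768011530512), 'phi_ori': np.float64(39.74988294878555), 'rho': np.float64(0.12827937593735064), 'x': np.float64(-0.0004278965111300677), 'w': 0.08510238613487366, 'F': array([-0.5, -1.2, -0.3]), 'j': array([-0.13,  0.51,  0.23,  1.91, -0.88,  1.15,  0.81])}
None
None
None
```

View pics/f.png

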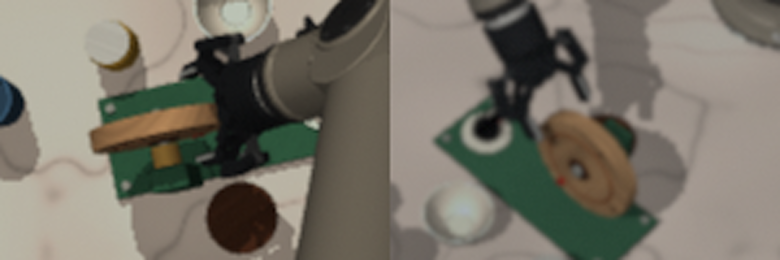

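In the scene view the red block is now low on the +x face edge, at about (276,240). I'll extend the estimator to use marks on the face edge.

```bash
python3 - <<'E'
from h import *
f=grab_frame("scene");g=f["img"].astype(int)
print(g[235:245,270:283].tolist()[4])
im=f["img"].copy()
m=(g[...,0]>60)&(g[...,0]>1.9*g[...,1])&(g[...,0]>1.9*g[...,2]); m[:215]=0;m[265:]=0;m[:,:260]=0;m[:,320:]=0
v,u=np.nonzero(m);print(list(zip(u,v)))
for d in range(-180,180,20):
  a=np.radians(d);p=proj(f,S([.012,-.08*np.sin(a),.125+.08*np.cos(a)]));print(d,np.round(p,1))
crop=cv2.resize(im[195:270,240:340],None,fx=7,fy=7,interpolation=cv2.INTER_CUBIC)
for d in range(-180,180,10):
  a=np.radians(d);p=proj(f,S([.012,-.08*np.sin(a),.125+.08*np.cos(a)]));q=tuple(int(x) for x in ((p-[240,195]+.5)*7))
  cv2.circle(crop,q,2,(255,0,255),-1)
  if d%30==0: cv2.putText(crop,str(d),q,0,.5,(0,0,255),1)
save("g.png",crop)
E
```

```text
[[42, 75, 57], [43, 73, 56], [54, 73, 55], [73, 67, 50], [92, 54, 40], [105, 44, 33], [110, 49, 35], [106, 64, 45], [104, 74, 52], [104, 79, 55], [106, 83, 59], [107, 85, 63], [100, 79, 57]]
[(np.int64(275), np.int64(239)), (np.int64(276), np.int64(239)), (np.int64(275), np.int64(240)), (np.int64(276), np.int64(240))]
-180 [281.7 246.7]
-160 [287.5 250.5]
-140 [293.  252.5]
-120 [297.4 252.3]
-100 [300.2 249.8]
-80 [300.9 245.3]
-60 [299.4 239.2]
-40 [295.9 232.4]
-20 [290.6 225.7]
0 [284.5 220.1]
20 [278.2 216.3]
40 [272.8 214.8]
60 [268.7 215.6]
80 [266.5 218.6]
100 [266.3 223.3]
120 [268.  229.1]
140 [271.4 235.4]
160 [276.2 241.4]
```

View pics/g.png

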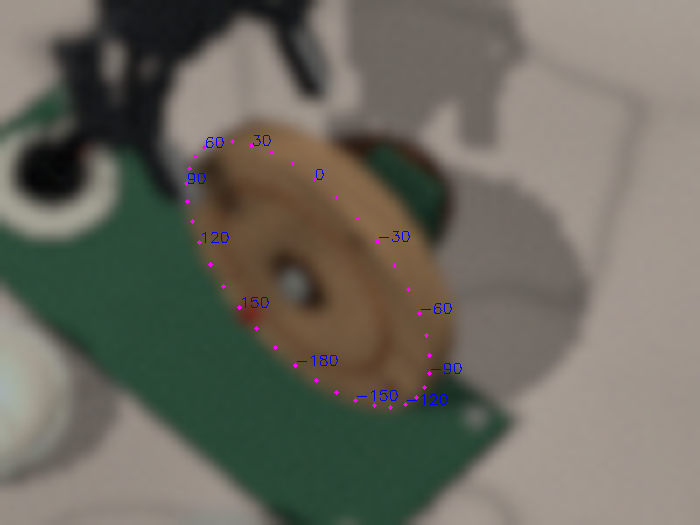

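θ ≈ 152°, since the red block (248,316 in the crop) sits between the 150° and 160° dots. The wheel rolled forward from 77°, so heavy-down should be near 180°. I'll confirm it isn't moving, then approach from the other side.

```bash
cat >> h.py <<'E'
def theta_face(f):
    """scene view: red block at the +x face edge, soft centroid -> deg"""
    g=f["img"].astype(float); wgt=np.clip(g[...,0]-1.7*np.maximum(g[...,1],g[...,2]),0,None)
    A=np.radians(np.arange(-180,180,1.)); E=np.array([proj(f,S([.012,-.079*np.sin(a),.125+.079*np.cos(a)])) for a in A])
    k=np.zeros(wgt.shape,np.uint8); cv2.fillConvexPoly(k,cv2.convexHull(E.astype(np.float32)).astype(np.int32),1); wgt*=cv2.dilate(k,np.ones((7,7)))
    v,u=np.nonzero(wgt>0); s=wgt[v,u]
    if len(u)<3: return None
    c=np.array([u@s,v@s])/s.sum(); e=np.hypot(*(E-c).T); i=e.argmin(); return float(np.degrees(A[i])),round(float(e[i]),2),len(u),c.round(1).tolist()
E
python3 - <<'E'
from h import *
print(theta_face(grab_frame("scene")))
for p in(20,0,-20,-40): print(p,arc(p,.125))
E
```

```text
(154.0, 0.83, 7, [275.5, 239.2])
20 [0.092, 0.0, 0.021, 0.002, -0.055, -0.001]
0 [0.167, -0.001, 0.064, 0.001, -0.11, -0.002]
-20 [0.223, -0.002, 0.131, 0.001, -0.166, -0.002]
-40 [0.253, -0.003, 0.212, 0.001, -0.222, -0.002]
```

>>> {"fn": "step_arm", "kwargs": {"commands": [[0.046,0,0.008,0,-0.027,0,-1],[0.092,0,0.021,0,-0.055,0,-1],[0.131,0,0.04,0,-0.083,0,-1],[0.167,0,0.064,0,-0.11,0,-1],[0.197,0,0.096,0,-0.138,0,-1],[0.223,0,0.131,0,-0.166,0,-1],[0.241,0,0.17,0,-0.194,0,-1],[0.253,-0.003,0.212,0,-0.222,0,-1],[0.253,-0.003,0.212,0,-0.222,0,-1],[0.253,-0.003,0.212,0,-0.222,0,-1]]}}

```text
clock: 17.25
tcp_pos: [0.5165, 0.234, 0.2208]
orientation: [1.624, 1.949, -0.589]
contact_force: [-0.1, -0.5, 0.5]
grip_width: 0.0854
```

```bash
python3 - <<'E'
from h import *
print(where(),arc(-40,.125));print(theta_face(grab_frame("scene")))
E
```

```text
{'t': 17.25, 'phi_pos': np.float64(-39.78830955295509), 'phi_ori': np.float64(-40.152225601063286), 'rho': np.float64(0.1246190874912776), 'x': np.float64(-1.3256715135969123e-05), 'w': 0.08544343194096814, 'F': array([-0.1, -0.5,  0.5]), 'j': array([-1.22,  0.64,  0.62,  1.82,  0.29,  1.13, -0.64])} [0.001, 0.0, -0.001, -0.001, 0.0, -0.002]
(154.0, 0.85, 6, [275.5, 239.1])
```

>>> {"fn": "step_arm", "kwargs": {"commands": [[0,0,0,0,0,0,1],[0,0,0,0,0,0,1],[0,0,0,0,0,0,1],[0,0,0,0,0,0,1],[0,0,0,0,0,0,1],[-0.034,0,0.002,0,0.022,0,1],[-0.068,0,0.01,0,0.044,0,1],[-0.1,0,0.021,0,0.067,0,1],[-0.131,0,0.038,0,0.089,0,1],[-0.16,0,0.058,0,0.111,0,1]], "newtons": 40}}

```text
clock: 18.55
tcp_pos: [0.5319, 0.1564, 0.2506]
orientation: [2.007, 2.413, 0.015]
contact_force: [12.3, 7.7, -32.6]
grip_width: 0.0232
```

>>> {"fn": "step_arm", "kwargs": {"commands": [[-0.034,0,0.002,0,0.022,0,1],[-0.068,0,0.01,0,0.044,0,1],[-0.1,0,0.021,0,0.067,0,1],[-0.131,0,0.038,0,0.089,0,1],[-0.16,0,0.059,0,0.111,0,1],[-0.16,0,0.059,0,0.111,0,1],[-0.16,0,0.059,0,0.111,0,1],[-0.16,0,0.059,0,0.111,0,-1],[-0.16,0,0.059,0,0.111,0,-1],[-0.16,0,0.059,0,0.111,0,-1]]}}

```text
clock: 19.8
tcp_pos: [0.5464, 0.0784, 0.2207]
orientation: [-1.621, -1.958, -0.603]
contact_force: [-0.1, 0.1, -0.3]
grip_width: 0.0766
```

```bash
python3 - <<'E'
from h import *
print(where())
print(theta_face(grab_frame("scene")));print(arc(0,.125),arc(20,.125))
E
```

```text
{'t': 19.8, 'phi_pos': np.float64(39.42127951605403), 'phi_ori': np.float64(40.182774275414324), 'rho': np.float64(0.12390408776700178), 'x': np.float64(-0.000846275795737834), 'w': 0.07662416650346439, 'F': array([-0.1,  0.1, -0.3]), 'j': array([-0.12,  0.5 ,  0.2 ,  1.91, -0.88,  1.14,  0.81])}
(-145.0, 1.39, 9, [291.9, 250.6])
[0.158, 0.0, 0.057, 0.002, -0.112, -0.001] [0.083, 0.001, 0.013, 0.002, -0.056, -0.001]
```

>>> {"fn": "step_arm", "kwargs": {"commands": [[0,0,0,0,0,0,-1],[0,0,0,0,0,0,-1],[0.042,0,0.005,0,-0.028,0,-1],[0.083,0,0.013,0,-0.056,0,-1],[0.122,0,0.034,0,-0.084,0,-1],[0.158,0,0.057,0,-0.112,0,-1],[0.158,0,0.057,0,-0.112,0,-1],[0.158,0,0.057,0,-0.112,0,-1],[0.158,0,0.057,0,-0.112,0,-1],[0.158,0,0.057,0,-0.112,0,-1]]}}

```text
clock: 21.1
tcp_pos: [0.5322, 0.1537, 0.2498]
orientation: [2.008, 2.407, 0.008]
contact_force: [-0.5, -0.4, 0.5]
grip_width: 0.0855
```

>>> {"fn": "step_arm", "kwargs": {"commands": [[0,0,0,0,0,0,-1],[0,0,0,0,0,0,-1],[0,0,0,0,0,0,-1],[0,0,0,0,0,0,-1],[0,0,0,0,0,0,-1],[0,0,0,0,0,0,-1],[0,0,0,0,0,0,-1],[0,0,0,0,0,0,-1],[0,0,0,0,0,0,-1],[0,0,0,0,0,0,-1]]}}

```text
clock: 22.35
tcp_pos: [0.5322, 0.1536, 0.2499]
orientation: [2.008, 2.407, 0.008]
contact_force: [0.5, 0.1, -0.4]
grip_width: 0.0857
```

```bash
python3 - <<'E'
from h import *
print(theta_face(grab_frame("scene")))
E
```

```text
(-151.0, 1.05, 7, [290.4, 250.5])
```

>>> {"fn": "step_arm", "kwargs": {"commands": [[0,0,0,0,0,0,-1],[0,0,0,0,0,0,-1],[0,0,0,0,0,0,-1],[0,0,0,0,0,0,-1],[0,0,0,0,0,0,-1],[0,0,0,0,0,0,-1],[0,0,0,0,0,0,-1],[0,0,0,0,0,0,-1],[0,0,0,0,0,0,-1],[0,0,0,0,0,0,-1]]}}

```text
clock: 23.65
tcp_pos: [0.5322, 0.1536, 0.2498]
orientation: [2.008, 2.407, 0.008]
contact_force: [0.0, -0.6, -0.4]
grip_width: 0.0856
```

```bash
python3 - <<'E'
from h import *
f=grab_frame("scene");print(where());print(theta_face(f))
crop=cv2.resize(f["img"][205:260,255:320],None,fx=10,fy=10,interpolation=cv2.INTER_CUBIC)
for d in range(-180,180,10):
  a=np.radians(d);p=proj(f,S([.012,-.08*np.sin(a),.125+.08*np.cos(a)]));q=tuple(int(x) for x in ((p-[255,205]+.5)*10))
  cv2.circle(crop,q,2,(255,0,255),-1)
  if d%30==0: cv2.putText(crop,str(d),q,0,.5,(0,0,255),1)
save("i.png",crop)
E
```

```text
{'t': 23.7, 'phi_pos': np.float64(0.9736322707749687), 'phi_ori': np.float64(-0.1307130963474019), 'rho': np.float64(0.12484776875002365), 'x': np.float64(-0.00018258281093626717), 'w': 0.08529796388974924, 'F': array([-0.4, -0. ,  1.1]), 'j': array([-0.73,  0.35,  0.42,  1.93, -0.18,  0.89, -0.04])}
(-151.0, 1.05, 7, [290.3, 250.4])
```

View pics/i.png

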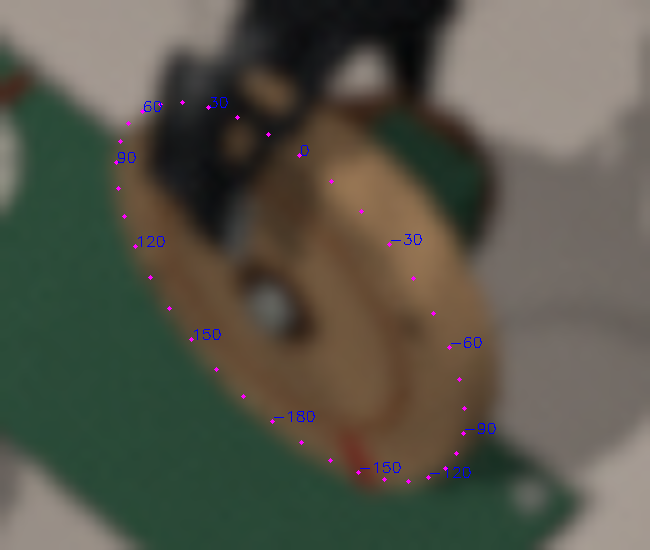

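θ2 is about -150°, i.e. 210°: the red mark runs from (352,440) to (370,485), and it reads the same 1.3 s later. θ1 is about 153°. The midpoint is ≈ 181.5° and the half-spread 28.5°, within the expected 23–32°. I'll grip and lead back 28.5°.

>>> {"fn": "step_arm", "kwargs": {"commands": [[0,0,0,0,0,0,1],[0,0,0,0,0,0,1],[0,0,0,0,0,0,1],[0,0,0,0,0,0,1],[0,0,0,0,0,0,1],[0.041,0,0.003,0,-0.026,0,1],[0.081,0,0.014,0,-0.053,0,1],[0.119,0,0.03,0,-0.079,0,1],[0.119,0,0.03,0,-0.079,0,1],[0.119,0,0.03,0,-0.079,0,1]], "newtons": 40}}

```text
clock: 24.95
tcp_pos: [0.5211, 0.2146, 0.2342]
orientation: [1.745, 2.092, -0.43]
contact_force: [-2.0, 7.2, 0.7]
grip_width: 0.0233
```

```bash
python3 - <<'E'
from h import *
f=grab_frame("scene");t=grab_frame("top");print(where());print(theta_face(f))
crop=cv2.resize(f["img"][205:260,255:320],None,fx=8,fy=8,interpolation=cv2.INTER_CUBIC)
for d in range(-180,180,10):
  a=np.radians(d);p=proj(f,S([.012,-.08*np.sin(a),.125+.08*np.cos(a)]));q=tuple(int(x) for x in ((p-[255,205]+.5)*8))
  cv2.circle(crop,q,2,(255,0,255),-1)
  if d%30==0: cv2.putText(crop,str(d),q,0,.5,(0,0,255),1)
k=f["img"]; u,v=proj(f,S([0,-.19,.03])).astype(int)
kn=cv2.resize(k[v-14:v+14,u-14:u+14],(280,280),interpolation=cv2.INTER_CUBIC)
crop[:,:0]; out=np.zeros((440,800,3),np.uint8);out[:,:520]=crop;out[:280,520:]=kn
save("j.png",out)
E
```

```text
{'t': 25.05, 'phi_pos': np.float64(-28.546160007457207), 'phi_ori': np.float64(-28.189215636408928), 'rho': np.float64(0.1245402176793275), 'x': np.float64(0.000721231189314149), 'w': 0.023322803330650586, 'F': array([-1.4,  6.6, -2.1]), 'j': array([-1.11,  0.52,  0.56,  1.86,  0.22,  1.03, -0.54])}
(-177.0, 0.73, 8, [283.1, 246.6])
```

View pics/j.png

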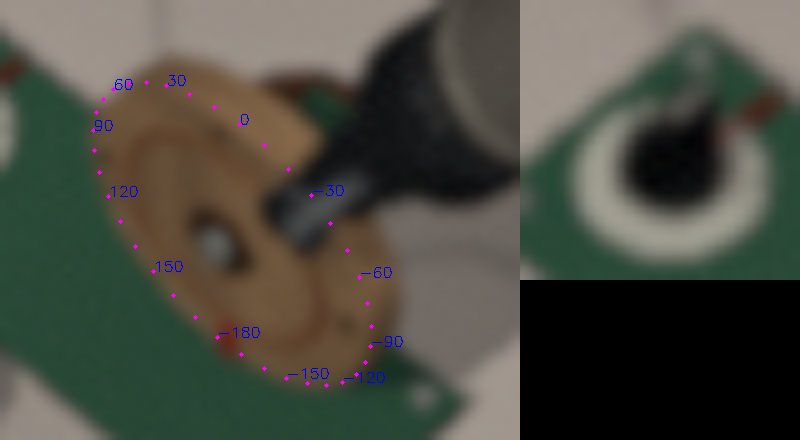

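The wheel reads -177° (183°), within 2° of the target. I'll check the knob once more with the expected pointer overlaid, because its parallax in this crop is ambiguous.

```bash
python3 - <<'E'
from h import *
out=[]
for n in("top","scene"):
  f=grab_frame(n);u,v=proj(f,S([0,-.19,.04])).astype(int)
  c=cv2.resize(f["img"][v-16:v+16,u-16:u+16],(384,384),interpolation=cv2.INTER_CUBIC)
  for p,col in(([0,-.191,.054],(255,255,0)),([-.022,-.191,.054],(255,0,255)),([-.04,-.191,.012],(0,0,255))):
    q=(proj(f,S(p))-[u-16,v-16]+.5)*12; cv2.circle(c,tuple(int(x) for x in q),4,col,-1)
  out.append(c)
save("k.png",np.hstack(out))
E
```

```text
(no output)
```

View pics/k.png

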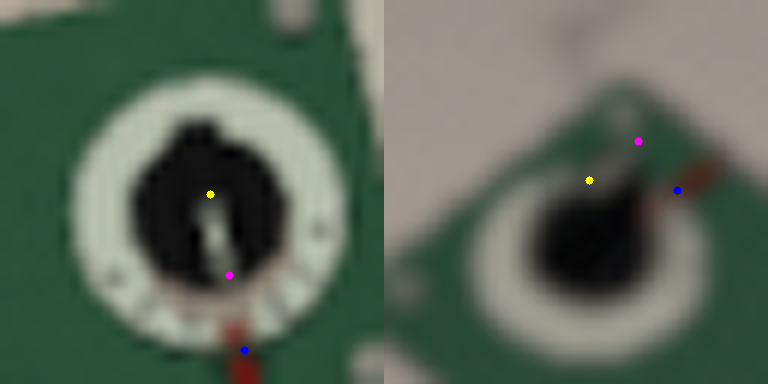

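The pointer, at about (220,245) in the top view, still lines up with the red mark. The wheel is gripped and still, so I'm handing in.

```bash
python3 - <<'E'
from h import *
print(r.hand_in())
E
```

```text
the job is handed in; nothing more can be done
None
```

I set the levelling knob to zero, found the wheel's heavy side, and handed the job in with the wheel gripped and held heavy side down. The hand-in gives no verdict.

- **Knob:** I turned it about 49° clockwise to the red mark before touching the wheel. A close wrist view right after, and top and scene views just before handing in, all showed the pointer lined up with the mark.
- **Heavy side:** Released from one side, the wheel stopped at about 153°. Released from the other, it stopped at about 210°. Heavy side down is therefore midway, at about 181.5°, and each stop was about 28° short, as the task says it should be.
- **Final hold:** I led the wheel back by 28.5° and kept it gripped at 40 N, with the fingers 23 mm apart on the rim. The last picture read 183°, about 1.5° from the midpoint. The picture angles are good to about 3°, against the 12° allowed.
- **Not checked:** I did not measure the other wares again at the end. The arm kept clear of them and felt no unexpected contact. The highest force was about 33 N at the wrist, while leading the wheel along its arc.

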